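# Fit the second side plate on a pallet-truck roller bogie

### The arm

A 6-joint arm with a two-finger parallel gripper is mounted at the origin on the work surface. World frame = base frame: x ahead of the robot, y to its left, z up, the work surface at z = 0. Lengths are in m, angles in rad, forces in N, time in s.
With the tool pointing down it reaches from about 0.3 to 1 m from the base axis. Payload 5.1 kg.
Tool frame: the origin (TCP) lies at the very end of the fingers, on their centre line; the grasp point (between the pads) lies 19 mm behind it; z points along the fingers, y is the line along which they close (so a half turn about z gives the same grasp; the last joint's range is limited). The gripper opens to 95 mm and grips with 3 to 60 N. Pads are 20 mm wide; open, the fingers measure 119 mm over their backs; the gripper's body (75 mm by 180 mm) begins 59 mm behind the grasp point.
Start: joints at [-1.28, 0.124, 1.65, -0, 1.367, -0.083], TCP at [0.237, -0.605, 0.181] pointing down, gripper open.
Joint ranges: [-2.61, 2.61], [-1.02, 2.33], [0.03, 2.71], [-1.35, 4.49], [0.32, 2.68], [-2.91, 2.91]. Speed limits (rad/s): [2.57, 2.57, 3.14, 3.14, 3.14, 3.14].

### API

Orientations are given as [roll, pitch, yaw] about the fixed x, y, z axes, in that order (R = Rz(yaw) Ry(pitch) Rx(roll)).
In Python, from cell import ctrl gives the robot as it stands.
- The arm moves only by the tool play_rows, never from a script. Its argument "series" is a list of rows, each a list of 3 entries, a list of its own where there are three numbers: the shift along the tool's x, y, z in cm, then the turn, a rotation vector about the tool's x, y, z in degrees, then the opening, from -1 (shut) to 1 (fully open). A call has 1 to 10 rows; each row is the pose to reach, as a shift and turn from the pose commanded when the call began, along the tool's axes at that moment; what a row does not reach only later rows make up. A row lasts 1/10 s, in which the tool goes at most 50 mm and 8.59 degrees, less where a joint would pass 70% of its speed; a pose out of reach is approached as far as the arm can. A call with a gripper value outside its range is refused whole. The fingers move at their own pace and stop on an object; the grip force is fixed at half the most. Time passes only in rows, so rows that repeat a pose let the fingers close. It gives the time, the measured TCP pose, the force, the opening and the grip force at its end, in the units of the state.
- ctrl.state(): the state, without advancing time (a new reading comes with each control period).
- ctrl.get_image(name): name is "scene" or "top"; returns a dict with "color" (420x560x3 uint8, red, green, blue), "depth" (420x560 float32, m along the optical axis (not along the pixel's ray), 0 where there is no reading), "K" (3x3 intrinsics, pixels), "world_from_camera" (4x4, takes a point from camera to world coordinates). Camera axes: x right, y down, z forward; pixel columns grow to the right and rows downward; lengths in m; the calibration is good to about 2 mm. A picture is of the moment at which its call begins.
- ctrl.close_job(): hands the job in; it is judged then, once.
The state is a dict: "clock": time; "joint_positions": joint angles; "qd": joint speeds; "tau": joint torques, N m; "tool_pos": TCP position; "orientation": TCP orientation; "ft_force": force on the tool from outside, world axes, zero at the start; "moment": the same for the moment, N m; "width": opening from 0.0 (shut) to 1.0 (fully open); "finger_force": force on a finger pad.
Only numpy, scipy, OpenCV 4.12 (cv2) and the standard library are available. Lean on these libraries where they do the work, as an engineer would, in place of code of your own. Each camera call takes 0.05 s, during which the arm holds its last target. There are 200 camera calls.

### The job

Close up the tandem roller bogie: pick up the loose orange side plate, feel its two end holes onto the two upright axle ends, and press it down level until it sits fully home and flush on both axle collars, then let go. The axles lean a little in their worn holes, so coax the plate on with light pressure, never drop or force it onto them, and leave the spare roller, the bearing and the blue cap where they are.

Things in the scene. Friction and masses are not known exactly. Their poses are not given: they have to be found in the camera images.
- link_mid (a point): Centre (half-way up) of the loose orange steel side plate: 154 mm long (its y axis) with round ends, 44 mm wide (x), 8 mm thick (z), about 0.36 kg, lying flat on the bench. Two 22 mm through holes lie on its y axis 55 mm either side of this point; a 16 mm hole is in the middle. Both faces and both ends are alike, so either way round will do. Grip it across its width at the middle.
- link_hole1 (a point): Centre of the plate's end hole at -y, at the underside of the plate (4 mm below its mid-height).
- link_hole2 (a point): Centre of the plate's end hole at +y, at the underside of the plate.
- bogie: The half-built roller bogie, clamped down and immovable; origin at bench level midway between its axles, z up, y along the line of the axles. On a 105 x 250 mm plywood board: the lower side plate, a toe clamp at each end (41 mm high), a 20 mm pivot bush in the middle (96 mm high), and two upright steel axles 110 mm apart, each with an amber 78 mm roller (26 to 96 mm above the bench).
- seat (a point): Point midway between the two axles at shoulder height, 100 mm above the bench; z up, y along the line of the axles. With the plate home, its underside is at this height, its middle at or within a few mm of this point, its length along y.
- axle1_place (a point): Where the axle at -y would stand if upright, at shoulder height (100 mm): the top of the 30 mm collar that the plate must rest on. Above it the axle is 20 mm in diameter up to 16.5 mm, then chamfered to a flat 17 mm nose at 18 mm. The real axle leans: its nose stands about 4 to 6 mm from this place, sideways in any direction, and this lean is not in the measured poses.
- axle2_place (a point): The same for the axle at +y; it leans its own way. Each axle leans stiffly with its roller in its worn lower hole: about 4 N sideways at the nose shifts it (up to 6 mm to any side of upright) and it stays where it is left.
- roller_mid (a point): Centre of a spare amber roller standing on end on the bench, 78 mm in diameter, 70 mm high; bystander.
- bearing: A loose ball bearing, 47 mm outside diameter, 14 mm high, lying flat; origin at the centre of its underside; bystander.
- cap: A blue plastic hub cap disc, 44 mm in diameter, 6 mm thick, lying flat; origin at the centre of its underside; bystander.
Mind the look-alikes: they are no part of the job. Of the things that look like the part that bears link_mid, the largest one is meant.

How it is judged:
By the outcome, as a careful person would: the job done as asked, in the order asked, and still so for the second after the job is handed in, with the robot touching nothing.
It also fails if it takes over 72 s, if anything falls off the work surface, if the arm or the gripper's body presses on something with over 40 N, if the wrist force passes 120 N, or if a joint passes its speed limit or range.

## Working session

There is one attempt and no reset: what is moved stays moved. The work goes in short steps, Python scripts to look and compute and a tool call to move; the robot and the scene stay as the last step left them, time stands still between calls to the robot, and variables do not carry over. Pictures are saved under pics/ and viewed, at most 10 in all, crops included, and the job is handed in when it is done.

Besides the shell and the picture viewer there is one more tool, called after ">>>" in YAML: its name, and indented under it one key for each argument. play_rows: Moves the arm, as the interface text tells. Its arguments: {"type":"object","properties":{"series":{"type":"array","items":{"type":"array"}}},"required":["series"]}

```bash
mkdir -p pics; ls; cat > h.py <<'E'
from cell import ctrl
import numpy as np, cv2
def grab(n):
    d=ctrl.get_image(n); return d
def save(d,f): cv2.imwrite('pics/'+f,d['color'][:,:,::-1])
def world(d):
    K=np.array(d['K']);T=np.array(d['world_from_camera']);z=d['depth']
    v,u=np.mgrid[:z.shape[0],:z.shape[1]]
    p=np.stack([(u-K[0,2])/K[0,0]*z,(v-K[1,2])/K[1,1]*z,z],-1)
    return p@T[:3,:3].T+T[:3,3]
def ray(d,u,v,h):
    K=np.array(d['K']);T=np.array(d['world_from_camera'])
    r=T[:3,:3]@np.linalg.inv(K)@np.array([u,v,1.]);o=T[:3,3]
    return o+r*(h-o[2])/r[2]
E
python3 - <<'E'
from h import *
a=grab('scene');b=grab('top');save(a,'s1.png');save(b,'t1.png')
np.savez('d1.npz',zs=a['depth'])
for d in(a,b):print(np.round(d['K'],1).tolist(),np.round(d['world_from_camera'],3).tolist())
print(ctrl.state())
# orange candidates in top
h=cv2.cvtColor(b['color'],cv2.COLOR_RGB2HSV)
w=world(b)
m=((h[...,0]>=3)&(h[...,0]<=25)&(h[...,1]>130)&(h[...,2]>80)).astype('uint8')
c,_=cv2.findContours(m,cv2.RETR_EXTERNAL,cv2.CHAIN_APPROX_NONE)
for x in c:
    if cv2.contourArea(x)>60:
        r=cv2.minAreaRect(x);u,v=map(int,r[0]);print(r,cv2.contourArea(x),h[v,u],w[v,u].round(3))
E
```

```text
pics
[[390.6, 0.0, 284.0], [0.0, 390.6, 209.4], [0.0, 0.0, 1.0]] [[0.337, 0.769, -0.544, 1.018], [0.942, -0.274, 0.196, -0.131], [0.002, -0.578, -0.816, 0.735], [0.0, 0.0, 0.0, 1.0]]
[[542.5, 0.0, 278.8], [0.0, 542.5, 209.3], [0.0, 0.0, 1.0]] [[-0.0, -0.985, 0.17, 0.399], [-1.0, 0.001, 0.001, -0.002], [-0.001, -0.17, -0.985, 1.165], [0.0, 0.0, 0.0, 1.0]]
{'clock': 0.1, 'joint_positions': array([-1.27961161e+00,  1.24452433e-01,  1.65151875e+00, -4.67228995e-07,
        1.36747315e+00, -8.26140753e-02]), 'qd': array([ 0.00065896, -0.00188696, -0.00299705, -0.00129432, -0.00060671,
       -0.0011861 ]), 'tau': array([ 4.68217368e-04, -4.18881369e+01, -3.61095822e+01,  7.76602468e-02,
        4.61628847e-02, -6.42529494e-05]), 'tool_pos': array([ 0.23713388, -0.6045261 ,  0.18021294]), 'orientation': array([-3.13974725e+00, -1.52344837e-04,  3.73798745e-01]), 'ft_force': array([-0.65680489, -0.36282618, -1.31618978]), 'moment': array([-0.0553295 ,  0.02045556,  0.00317321]), 'finger_force': 0.0, 'width': 1.0011132026342247}
((5.5, 337.0), (36.0, 11.0), 90.0) 307.5 [  6 208 145] [0.333 0.543 0.063]
((228.7884979248047, 297.05767822265625), (13.728127479553223, 51.57854080200195), 11.309932708740234) 624.5 [ 60   2 131] [ 0.412  0.108 -0.004]
((394.5, 267.5), (7.0, 19.0), 90.0) 92.5 [  7 202 153] [ 0.474 -0.242  0.021]
((192.47802734375, 244.3975372314453), (19.55605125427246, 70.6113052368164), 77.90524291992188) 1217.0 [ 90   4 140] [ 0.525  0.187 -0.001]
((194.03848266601562, 182.69232177734375), (48.86968231201172, 13.51978588104248), 7.125016689300537) 577.5 [  0   0 130] [ 0.662  0.187 -0.002]
((551.376953125, 135.01539611816406), (17.985034942626953, 16.868722915649414), 82.87498474121094) 252.0 [  6 215 148] [ 0.756 -0.587  0.04 ]
```

View pics/t1.png

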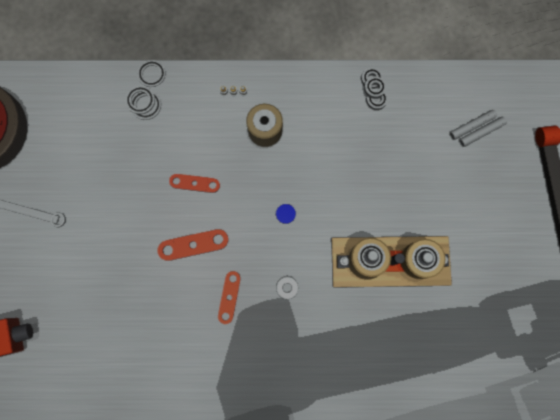

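View pics/s1.png

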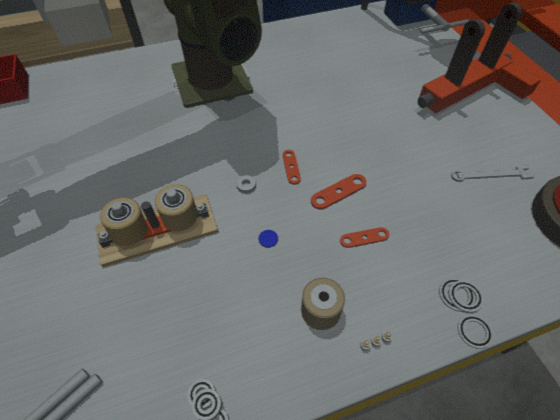

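The orange candidates in the top view are plates at (194,183), (193,244) and (229,297). The one at (193,244) is clearly the largest, about 71 px against 50 px, so it fits the description. The bogie is at about (391,261), with axle noses near (372,256) and (427,258). I'll confirm with a crop and measure.

```bash
python3 - <<'E'
from h import *
b=grab('top');c=b['color'];h=cv2.cvtColor(c,cv2.COLOR_RGB2HSV);w=world(b)
cr=lambda y0,y1,x0,x1,s:cv2.resize(c[y0:y1,x0:x1],None,fx=s,fy=s,interpolation=cv2.INTER_CUBIC)
A=cr(165,325,150,250,3.5);B=cr(215,305,325,460,3.2)
o=np.zeros((560,800,3),'uint8');o[:A.shape[0],:A.shape[1]]=A;o[:B.shape[0],360:360+B.shape[1]]=B
cv2.imwrite('pics/c1.png',o[:,:,::-1])
m=((h[...,0]<=12)&(h[...,1]>130)&(h[...,2]>80)).astype('uint8')
n,l,st,ce=cv2.connectedComponentsWithStats(m)
k=l[244,180] or l[255,193]
p=(l==k).astype('uint8');cs,hi=cv2.findContours(p,cv2.RETR_CCOMP,cv2.CHAIN_APPROX_NONE)
for x in cs:
    r=cv2.minAreaRect(x);M=cv2.moments(x)
    if M['m00']>4:
        q=ray(b,M['m10']/M['m00'],M['m01']/M['m00'],.008);print('plate contour',M['m00'],r,q.round(4))
print('plate z',np.median(w[p>0][:,2]),'bench',np.median(w[300:330,120:160,2]))
# board
bd=((h[...,0]>=10)&(h[...,0]<=28)&(h[...,1]>70)).astype('uint8');bd[:,:320]=0;bd[:,465:]=0;bd[:225]=0;bd[300:]=0
zb=w[...,2]; bd&=((zb<.04)).astype('uint8')
x=np.argwhere(bd>0)[:,::-1];z0=np.median(zb[bd>0]);print('board z',z0,len(x))
P=np.array([ray(b,u,v,z0)[:2] for u,v in x],'float32')
r=cv2.minAreaRect(P*1000);print('board rect mm',r)
# noses, both views
for d,n in((b,'top'),(grab('scene'),'scene')):
    W=world(d);s=(W[...,2]>.1)&(W[...,2]<.135)&(abs(W[...,0]-.48)<.15)&(abs(W[...,1]+.22)<.15)
    n_,l,st,ce=cv2.connectedComponentsWithStats(s.astype('uint8'))
    for i in range(1,n_):
        if st[i,4]>8:
            q=W[l==i];t=q[q[:,2]>.113];print(n,st[i],q.mean(0).round(4),'hi',len(t),t.mean(0).round(4) if len(t) else '', q[:,2].max().round(4))
E
```

```text
plate contour 1218.0 ((192.47743225097656, 244.39617919921875), (19.586013793945312, 70.61161804199219), 77.7352294921875) [0.523  0.1846 0.008 ]
plate contour 106.0 ((167.50001525878906, 250.00003051757812), (10.60660171508789, 12.020814895629883), 45.0) [0.5112 0.2377 0.008 ]
plate contour 63.0 ((192.50001525878906, 244.50001525878906), (8.485280990600586, 8.485280990600586), 45.0) [0.5229 0.1846 0.008 ]
plate contour 107.0 ((217.50001525878906, 239.00001525878906), (10.60660171508789, 12.020814895629883), 45.0) [0.5348 0.1307 0.008 ]
plate z 0.006857072465265013 bench -0.0011907881922754715
board z 0.01311440954544607 2505
board rect mm ((486.9569091796875, -237.3453369140625), (103.05321502685547, 247.8612518310547), 0.8007078766822815)
top [366 251  13  13 108] [ 0.4884 -0.1802  0.1135] hi 81 [ 0.4897 -0.1808  0.1168] 0.1211
top [421 252  12  12 110] [ 0.4864 -0.2865  0.1136] hi 83 [ 0.4861 -0.2873  0.1166] 0.1233
scene [166 189  13  13 115] [ 0.4928 -0.1816  0.1118] hi 68 [ 0.491  -0.182   0.1162] 0.1186
scene [111 202  14  14 131] [ 0.4896 -0.2882  0.1116] hi 76 [ 0.4875 -0.2881  0.1162] 0.1192
```

View pics/c1.png

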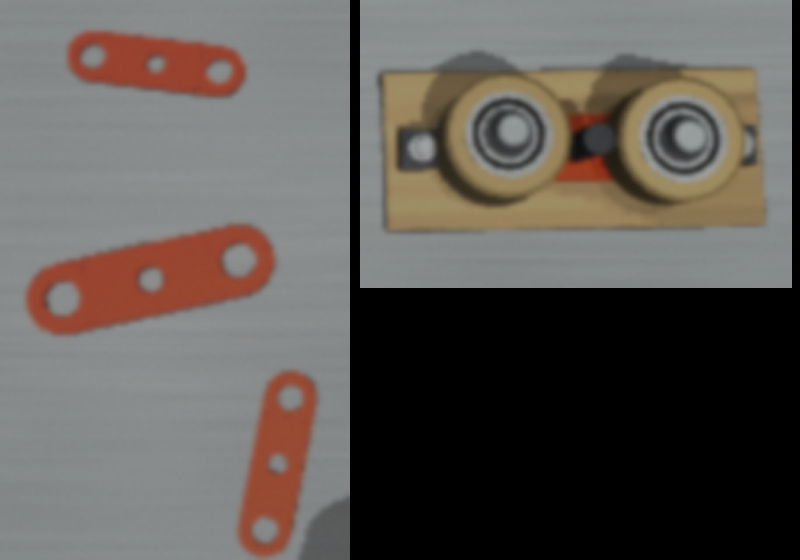

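The crop confirms three orange plates, and the middle one is clearly the largest. The bogie's axles lean visibly. Now the moves to above the plate.

```bash
cat >> h.py <<'E'
from scipy.spatial.transform import Rotation as Ro
def to(xyz,rpy_deg):
    s=ctrl.state();R0=Ro.from_euler('xyz',s['orientation']);R1=Ro.from_euler('xyz',rpy_deg,degrees=True)
    print('shift cm',(R0.inv().apply(np.array(xyz)-s['tool_pos'])*100).round(2),'turn deg',np.degrees((R0.inv()*R1).as_rotvec()).round(2),'t',s['clock'])
E
python3 - <<'E'
from h import *
to([.523,.1845,.10],[180,0,102.4])
E
```

```text
shift cm [ 55.42 -63.02   8.14] turn deg [-6.000e-02 -6.000e-02 -8.098e+01] t 0.2
```

>>> play_rows:
  series:
    - [[55.4,-63.0,0],[0,0,-81],1]
    - [[55.4,-63.0,0],[0,0,-81],1]
    - [[55.4,-63.0,0],[0,0,-81],1]
    - [[55.4,-63.0,0],[0,0,-81],1]
    - [[55.4,-63.0,0],[0,0,-81],1]
    - [[55.4,-63.0,0],[0,0,-81],1]
    - [[55.4,-63.0,0],[0,0,-81],1]
    - [[55.4,-63.0,0],[0,0,-81],1]
    - [[55.4,-63.0,0],[0,0,-81],1]
    - [[55.4,-63.0,0],[0,0,-81],1]

```text
clock: 1.2
tool_pos: [0.4077, -0.1331, 0.1814]
orientation: [3.141, 0.001, 1.791]
ft_force: [0.7, -0.3, 0.4]
width: 0.998
finger_force: 0.0
```

```bash
python3 - <<'E'
from h import *
to([.523,.1845,.05],[180,0,102.4]);print(ctrl.state()['tool_pos'])
E
```

```text
shift cm [28.48 18.18 13.14] turn deg [0.04 0.03 0.22] t 1.2
[ 0.40774686 -0.13305989  0.18144533]
```

>>> play_rows:
  series:
    - [[28.4,18.1,0],[0,0,0],1]
    - [[28.4,18.1,0],[0,0,0],1]
    - [[28.4,18.1,0],[0,0,0],1]
    - [[28.4,18.1,0],[0,0,0],1]
    - [[28.4,18.1,5],[0,0,0],1]
    - [[28.4,18.1,13],[0,0,0],1]
    - [[28.4,18.1,13],[0,0,0],1]
    - [[28.4,18.1,13],[0,0,0],1]
    - [[28.4,18.1,13],[0,0,0],1]
    - [[28.4,18.1,13],[0,0,0],1]

```text
clock: 2.2
tool_pos: [0.5224, 0.1813, 0.0503]
orientation: [-3.139, 0.0, 1.789]
ft_force: [0.3, 0.7, 0.3]
width: 0.999
finger_force: 0.0
```

```bash
python3 - <<'E'
from h import *
to([.523,.1845,.003],[180,0,102.4]);print(ctrl.state()['tool_pos'])
E
```

```text
shift cm [0.3  0.14 4.72] turn deg [-0.16  0.02  0.08] t 2.2
[0.52243652 0.18132769 0.05025098]
```

>>> play_rows:
  series:
    - [[0.3,0.1,2.5],[-0.1,0,0],1]
    - [[0.3,0.1,4.2],[-0.1,0,0],1]
    - [[0.3,0.1,4.7],[-0.1,0,0],1]
    - [[0.3,0.1,4.7],[-0.1,0,0],1]
    - [[0.3,0.1,4.7],[-0.1,0,0],-1]
    - [[0.3,0.1,4.7],[-0.1,0,0],-1]
    - [[0.3,0.1,4.7],[-0.1,0,0],-1]
    - [[0.3,0.1,4.7],[-0.1,0,0],-1]
    - [[0.3,0.1,4.7],[-0.1,0,0],-1]
    - [[0.3,0.1,4.7],[-0.1,0,0],-1]

```text
clock: 3.2
tool_pos: [0.5236, 0.1845, 0.0044]
orientation: [3.14, -0.0, 1.788]
ft_force: [0.3, -0.7, -0.7]
width: 0.552
finger_force: 0.0
```

>>> play_rows:
  series:
    - [[0,0,0.2],[0,0,0],0.3]
    - [[0,0,0.2],[0,0,0],0.3]
    - [[0,0,0.2],[0,0,0],-1]
    - [[0,0,0.2],[0,0,0],-1]
    - [[0,0,0.2],[0,0,0],-1]
    - [[0,0,0.2],[0,0,0],-1]
    - [[0,0,0.2],[0,0,0],-1]
    - [[0,0,0.2],[0,0,0],-1]
    - [[0,0,0.2],[0,0,0],-1]

```text
clock: 4.1
tool_pos: [0.5236, 0.1844, 0.0024]
orientation: [3.14, -0.0, 1.788]
ft_force: [-1.4, 0.0, -0.3]
width: 0.116
finger_force: 0.0
```

```bash
python3 - <<'E'
from h import *
a=grab('scene');b=grab('top')
A=cv2.resize(a['color'][120:250,230:420],None,fx=3,fy=3);B=cv2.resize(b['color'][160:320,120:280],(480,480))
o=np.zeros((600,800,3),'uint8');A=cv2.resize(a['color'][120:250,250:400],(400,347));B=cv2.resize(b['color'][160:320,120:280],(400,400))
o[:347,:400]=A;o[:400,400:]=B
cv2.imwrite('pics/c2.png',o[:,:,::-1]);print(ctrl.state())
E
```

```text
{'clock': 4.2, 'joint_positions': array([ 2.41962692e-01,  9.70446703e-02,  2.00198803e+00, -6.66231611e-05,
        1.04079351e+00,  2.52994311e-02]), 'qd': array([ 1.51418619e-03, -5.70707372e-05,  1.24206511e-03, -2.07630411e-03,
        2.25752045e-05,  1.65359474e-04]), 'tau': array([-8.65825059e-04, -3.54347813e+01, -3.09334052e+01,  7.19883805e-02,
        2.86215381e-02,  5.35028066e-04]), 'tool_pos': array([0.52363661, 0.1844214 , 0.00237606]), 'orientation': array([3.13982532e+00, 1.28387292e-05, 1.78749321e+00]), 'ft_force': array([ 0.29956367, -0.0046024 , -0.41268345]), 'moment': array([ 0.03373228, -0.12684571,  0.03572079]), 'finger_force': 0.0, 'width': 0.035862994568157176}
```

View pics/c2.png

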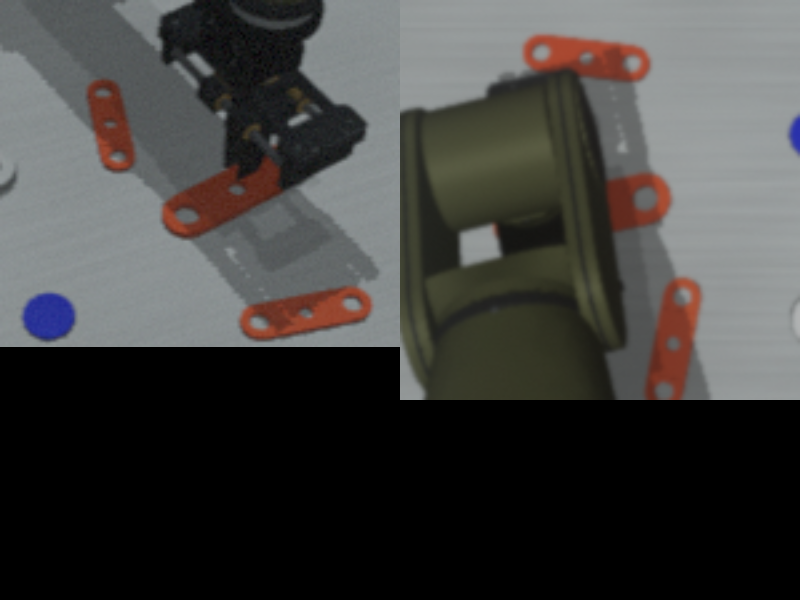

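The crop shows the plate undisturbed, with its middle hole uncovered at crop (237,188). The fingers look nearly shut and seem to sit above or behind it. I'll locate them with depth.

```bash
python3 - <<'E'
from h import *
a=grab('scene');w=world(a);c=a['color'];
hs=cv2.cvtColor(c,cv2.COLOR_RGB2HSV)
q=w.reshape(-1,3);g=c.reshape(-1,3).astype(int)
k=(abs(q[:,0]-.523)<.12)&(abs(q[:,1]-.184)<.12)&(q[:,2]>.012)&(q[:,2]<.16)
for lo in np.arange(.012,.13,.012):
    s=q[k&(q[:,2]>=lo)&(q[:,2]<lo+.012)]
    if len(s):print(round(lo,3),len(s),s.min(0).round(3),s.max(0).round(3),np.median(s,0).round(3))
K=a['K'];T=np.linalg.inv(a['world_from_camera']);p=T@[.5236,.1844,.0024,1];p=K@p[:3];print('tcp px',p[:2]/p[2], 'crop',((p[:2]/p[2])-[250,120])*400/150)
m=(hs[...,0]<=12)&(hs[...,1]>130)&(hs[...,2]>60)&(abs(w[...,0]-.523)<.1)&(abs(w[...,1]-.184)<.1)
print(np.median(w[m],0).round(4),w[m].min(0).round(3),w[m].max(0).round(3))
cv2.imwrite('pics/c3.png',cv2.resize(c[100:240,270:410],(600,600),interpolation=cv2.INTER_CUBIC)[:,:,::-1])
E
```

```text
0.024 2 [0.529 0.174 0.034] [0.53  0.185 0.036] [0.529 0.18  0.035]
0.036 32 [0.52  0.171 0.036] [0.533 0.196 0.048] [0.528 0.177 0.041]
0.048 36 [0.519 0.171 0.048] [0.536 0.196 0.06 ] [0.531 0.176 0.054]
0.06 42 [0.517 0.171 0.06 ] [0.536 0.195 0.072] [0.532 0.176 0.066]
0.072 33 [0.514 0.171 0.072] [0.538 0.197 0.083] [0.533 0.175 0.077]
0.084 12 [0.531 0.174 0.084] [0.539 0.197 0.094] [0.535 0.177 0.088]
0.096 1 [0.548 0.18  0.107] [0.548 0.18  0.107] [0.548 0.18  0.107]
0.108 105 [0.45  0.134 0.109] [0.611 0.233 0.12 ] [0.552 0.178 0.117]
0.12 363 [0.45  0.133 0.12 ] [0.61  0.233 0.132] [0.547 0.165 0.128]
tcp px [338.27526817 191.37073395] crop [235.40071512 190.3219572 ]
[0.5235 0.1562 0.0065] [ 0.423  0.084 -0.003] [0.607 0.226 0.129]
```

View pics/c3.png

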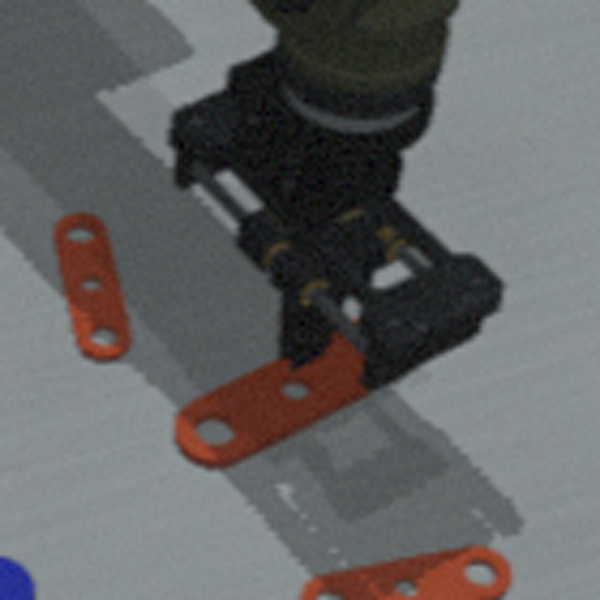

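The picture shows the fingertips ending about 33 mm above the bench at TCP reading z = 0.002, with xy right. So the reported z is about 30 mm low. I'll open, then descend in checked steps.

>>> play_rows:
  series:
    - [[0,0,0],[0,0,0],1]
    - [[0,0,0],[0,0,0],1]
    - [[0,0,0],[0,0,0],1]
    - [[0,0,0],[0,0,0],1]
    - [[0,0,0],[0,0,0],1]
    - [[0,0,0],[0,0,0],1]
    - [[0,0,0.6],[0,0,0],1]
    - [[0,0,1.2],[0,0,0],1]
    - [[0,0,1.8],[0,0,0],1]
    - [[0,0,1.8],[0,0,0],1]

```text
clock: 5.25
tool_pos: [0.5224, 0.1841, -0.0173]
orientation: [-3.14, 0.0, 1.787]
ft_force: [0.0, 0.0, 0.1]
width: 0.802
finger_force: 0.0
```

```bash
python3 - <<'E'
from h import *
s=ctrl.state();print(s['tool_pos'],s['ft_force'],s['width'])
a=grab('scene');w=world(a);c=a['color'];q=w.reshape(-1,3)
k=(abs(q[:,0]-.523)<.12)&(abs(q[:,1]-.184)<.06)&(q[:,2]>.002)&(q[:,2]<.16)&(c.reshape(-1,3).max(1)<60)
for lo in np.arange(.002,.13,.008):
    s=q[k&(q[:,2]>=lo)&(q[:,2]<lo+.008)]
    if len(s):print(round(lo,3),len(s),s.min(0).round(3),s.max(0).round(3))
E
```

```text
[ 0.52238701  0.1840961  -0.01727137] [0.03133496 0.02160659 0.05658443] 0.8021193558627288
0.01 11 [0.482 0.166 0.015] [0.565 0.2   0.018]
0.018 21 [0.482 0.165 0.018] [0.566 0.202 0.026]
0.026 33 [0.482 0.164 0.026] [0.568 0.197 0.033]
0.034 26 [0.482 0.163 0.034] [0.569 0.191 0.042]
0.042 24 [0.482 0.163 0.042] [0.57 0.19 0.05]
0.05 23 [0.481 0.163 0.05 ] [0.571 0.188 0.058]
0.058 26 [0.48  0.162 0.058] [0.572 0.188 0.066]
0.066 20 [0.48  0.162 0.067] [0.572 0.187 0.074]
0.074 9 [0.48  0.162 0.074] [0.483 0.181 0.079]
0.082 9 [0.483 0.166 0.082] [0.486 0.177 0.089]
0.09 40 [0.453 0.135 0.09 ] [0.609 0.232 0.098]
0.098 109 [0.453 0.133 0.098] [0.61  0.233 0.106]
0.106 182 [0.453 0.134 0.106] [0.609 0.19  0.114]
0.114 210 [0.447 0.133 0.114] [0.616 0.233 0.122]
0.122 124 [0.448 0.132 0.122] [0.616 0.234 0.13 ]
```

>>> play_rows:
  series:
    - [[0,0,0.3],[0,0,0],1]
    - [[0,0,0.6],[0,0,0],1]
    - [[0,0,0.9],[0,0,0],1]
    - [[0,0,1.0],[0,0,0],1]
    - [[0,0,1.0],[0,0,0],1]

```text
clock: 5.8
tool_pos: [0.5235, 0.1844, -0.0259]
orientation: [3.14, 0.0, 1.788]
ft_force: [-0.4, 0.2, -0.3]
width: 1.001
finger_force: 0.0
```

```bash
python3 - <<'E'
from h import *
s=ctrl.state();print(s['tool_pos'],s['ft_force'],s['width'])
a=grab('scene');w=world(a);c=a['color'];q=w.reshape(-1,3)
k=(abs(q[:,0]-.523)<.12)&(abs(q[:,1]-.184)<.06)&(q[:,2]>.002)&(q[:,2]<.16)&(c.reshape(-1,3).max(1)<60)
for lo in np.arange(.002,.03,.004):
    s=q[k&(q[:,2]>=lo)&(q[:,2]<lo+.004)]
    if len(s):print(round(lo,3),len(s),s.min(0).round(3),s.max(0).round(3))
E
```

```text
[ 0.52346226  0.18437527 -0.02590784] [-0.43392188  0.23980949 -0.33557046] 1.000676627447345
0.002 1 [0.572 0.194 0.006] [0.572 0.194 0.006]
0.006 9 [0.475 0.163 0.007] [0.572 0.205 0.01 ]
0.01 12 [0.474 0.163 0.01 ] [0.577 0.201 0.014]
0.014 12 [0.474 0.164 0.015] [0.577 0.202 0.018]
0.018 17 [0.474 0.163 0.018] [0.579 0.206 0.022]
0.022 16 [0.474 0.164 0.022] [0.579 0.206 0.026]
0.026 17 [0.474 0.163 0.026] [0.579 0.201 0.03 ]
```

>>> play_rows:
  series:
    - [[0,0,0.1],[0,0,0],1]
    - [[0,0,0.2],[0,0,0],1]
    - [[0,0,0.2],[0,0,0],1]

```text
clock: 6.15
tool_pos: [0.5236, 0.1844, -0.0278]
orientation: [3.14, -0.0, 1.787]
ft_force: [0.1, 0.5, 0.6]
width: 1.0
finger_force: 0.0
```

>>> play_rows:
  series:
    - [[0,0,0.1],[0,0,0],1]
    - [[0,0,0.1],[0,0,0],1]

```text
clock: 6.35
tool_pos: [0.5236, 0.1844, -0.0287]
orientation: [3.14, 0.0, 1.788]
ft_force: [-0.1, 0.9, 0.8]
width: 0.998
finger_force: 0.0
```

>>> play_rows:
  series:
    - [[0,0,0],[0,0,0],-1]
    - [[0,0,0],[0,0,0],-1]
    - [[0,0,0],[0,0,0],-1]
    - [[0,0,0],[0,0,0],-1]
    - [[0,0,0],[0,0,0],-1]
    - [[0,0,0],[0,0,0],-1]
    - [[0,0,0],[0,0,0],-1]

```text
clock: 7.05
tool_pos: [0.5236, 0.1844, -0.0286]
orientation: [3.14, 0.0, 1.788]
ft_force: [-3.6, -0.9, 0.7]
width: 0.469
finger_force: 1.2
```

>>> play_rows:
  series:
    - [[0,0,0],[0,0,0],-1]
    - [[0,0,0],[0,0,0],-1]
    - [[0,0,0],[0,0,0],-1]
    - [[0,0,0],[0,0,0],-1]

```text
clock: 7.45
tool_pos: [0.5235, 0.1844, -0.0286]
orientation: [3.14, -0.0, 1.788]
ft_force: [-0.5, -0.4, 1.1]
width: 0.458
finger_force: 30.0
```

>>> play_rows:
  series:
    - [[0,0,-1],[0,0,0],-1]
    - [[0,0,-3],[0,0,0],-1]
    - [[0,0,-7],[0,0,0],-1]
    - [[0,0,-12],[0,0,0],-1]
    - [[0,0,-16],[0,0,0],-1]
    - [[0,0,-16],[0,0,0],-1]
    - [[0,0,-16],[0,0,0],-1]

```text
clock: 8.15
tool_pos: [0.5238, 0.1845, 0.1324]
orientation: [3.138, -0.0, 1.787]
ft_force: [-0.8, -0.3, -3.2]
width: 0.456
finger_force: 30.0
```

```bash
python3 - <<'E'
from h import *
s=ctrl.state();print(s['tool_pos'],s['ft_force'],s['width'],s['finger_force'])
to([.4886,-.2346,.13],[180,0,88.1])
b=grab('top');save(b,'x.png')
E
```

```text
[0.52380037 0.18445671 0.13242815] [-0.81745537 -0.32263179 -3.15028061] 0.45623842355676625 29.99890297651291
shift cm [-40.17 -12.45   0.19] turn deg [ 0.22 -0.03 14.32] t 8.15
```

>>> play_rows:
  series:
    - [[-4,-1.2,0],[0,0,2],-1]
    - [[-8,-2.5,0],[0,0,4],-1]
    - [[-12,-3.7,0],[0,0,6],-1]
    - [[-16.5,-5.1,0],[0,0,8],-1]
    - [[-21,-6.5,0],[0,0,10],-1]
    - [[-25.5,-7.9,0],[0,0,11],-1]
    - [[-30,-9.3,0],[0,0,12],-1]
    - [[-34.5,-10.7,0],[0,0,13.3],-1]
    - [[-38.2,-11.8,0],[0,0,14.3],-1]
    - [[-40.2,-12.4,0],[0,0,14.3],-1]

```text
clock: 9.2
tool_pos: [0.4863, -0.2368, 0.1277]
orientation: [-3.138, -0.002, 1.535]
ft_force: [0.1, 0.8, -2.4]
width: 0.459
finger_force: 30.0
```

>>> play_rows:
  series:
    - [[0,0,0],[0,0,0],-1]
    - [[0,0,0],[0,0,0],-1]
    - [[0,0,0],[0,0,0],-1]

```text
clock: 9.5
tool_pos: [0.488, -0.2334, 0.1295]
orientation: [-3.141, -0.002, 1.539]
ft_force: [0.6, 0.4, -2.7]
width: 0.455
finger_force: 30.0
```

```bash
cat >> h.py <<'E'
def plate(f=None,zmin=.1):
    a=grab('scene');w=world(a);hs=cv2.cvtColor(a['color'],cv2.COLOR_RGB2HSV)
    m=((hs[...,0]<=12)|(hs[...,0]>175))&(hs[...,1]>110)&(w[...,2]>zmin)&(abs(w[...,0]-.49)<.15)&(abs(w[...,1]+.235)<.14)
    p=w[m];t=p
    pl,*_=np.linalg.lstsq(np.c_[t[:,:2]-[.4886,-.2346],np.ones(len(t))],t[:,2],rcond=None)
    r=np.abs(t[:,2]-np.c_[t[:,:2]-[.4886,-.2346],np.ones(len(t))]@pl); k=r<.004
    pl,*_=np.linalg.lstsq(np.c_[t[k,:2]-[.4886,-.2346],np.ones(k.sum())],t[k,2],rcond=None)
    rect=cv2.minAreaRect((t[k,:2]*1000).astype('float32'))
    print('n',k.sum(),'top z@mid',pl[2].round(4),'slope',pl[:2].round(3),'rect',np.round(rect[0],1),np.round(rect[1],1),round(rect[2],2))
    ext=m.astype('uint8');cs,hi=cv2.findContours(ext,cv2.RETR_CCOMP,cv2.CHAIN_APPROX_NONE)
    for i,x in enumerate(cs):
        M=cv2.moments(x)
        if hi[0][i][3]>=0 and M['m00']>15:
            u,v=M['m10']/M['m00'],M['m01']/M['m00'];q=ray(a,u,v,pl[2]);print('hole px',round(u,1),round(v,1),'area',M['m00'],q.round(4))
    if f: cv2.imwrite('pics/'+f,cv2.resize(a['color'][150:280,70:250],(792,572),interpolation=cv2.INTER_CUBIC)[:,:,::-1])
    return a,w
E
python3 - <<'E'
from h import *
s=ctrl.state();print(s['tool_pos'],s['orientation'],s['ft_force'],s['width'],s['finger_force'],s['clock'])
plate('p1.png')
E
```

```text
[ 0.48798121 -0.23341054  0.12945477] [-3.14076704e+00 -2.28620842e-03  1.53887266e+00] [ 0.62504546  0.35960792 -2.68603091] 0.4554236830826828 29.999050498008728 9.5
n 111 top z@mid 0.168 slope [ 0.225 -0.04 ] rect [ 482.5 -186.1] [57.9 14.5] 86.66
hole px 167.3 176.8 area 81.5 [ 0.4951 -0.1768  0.168 ]
```

View pics/p1.png

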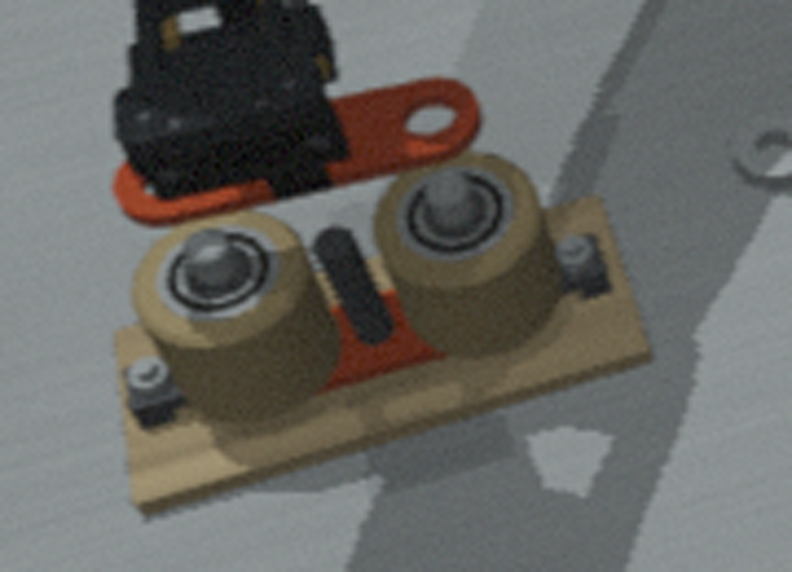

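The plate is held level over the bogie, its +y hole visible at scene pixel (167,177) and close to where the tool pose predicts it. Since the noses are only 106 mm apart, I'll tilt the +y end down about 4° and engage that axle first.

>>> play_rows:
  series:
    - [[-0.1,0,0.5],[0,-1.4,0],-1]
    - [[-0.2,0,1.0],[0,-2.8,0],-1]
    - [[-0.4,0,1.5],[0,-4.2,0],-1]
    - [[-0.4,0,2.0],[0,-4.2,0],-1]
    - [[-0.4,0,2.4],[0,-4.2,0],-1]
    - [[-0.4,0,2.6],[0,-4.2,0],-1]
    - [[-0.4,0,2.7],[0,-4.2,0],-1]
    - [[-0.4,0,2.7],[0,-4.2,0],-1]
    - [[-0.4,0,2.7],[0,-4.2,0],-1]

```text
clock: 10.45
tool_pos: [0.4888, -0.2391, 0.1044]
orientation: [3.14, 0.073, 1.537]
ft_force: [0.6, -0.2, -3.2]
width: 0.451
finger_force: 30.0
```

```bash
python3 - <<'E'
from h import *
s=ctrl.state();print(s['tool_pos'],s['orientation'],s['ft_force'],s['finger_force'],s['clock'])
R=Ro.from_euler('xyz',s['orientation']);t=s['tool_pos']+[0,0,.0311]
o=[]
for n,sl in(('scene',np.s_[140:230,90:200]),('top',np.s_[225:295,340:450])):
    a=grab(n);o.append(cv2.resize(a['color'][sl],(400,int(400*(sl[0].stop-sl[0].start)/(sl[1].stop-sl[1].start))),interpolation=cv2.INTER_CUBIC))
    T=np.linalg.inv(a['world_from_camera'])
    def px(p): q=a['K']@(T[:3,:3]@p+T[:3,3]);return (q[:2]/q[2]).round(1)
    for y in(.055,-.055): print(n,'pred hole mid',px(t+R.apply([y,0,-.0015])),(t+R.apply([y,0,-.0015])).round(4))
im=np.zeros((600,800,3),'uint8')
for i,x in enumerate(o): im[:x.shape[0],400*i:400*i+400]=x
cv2.imwrite('pics/p2.png',im[:,:,::-1])
E
```

```text
[ 0.4887795  -0.23914754  0.10437946] [3.1395553  0.07303722 1.5374403 ] [ 0.58341462 -0.24601781 -3.24974872] 29.999063909053802 10.45
scene pred hole mid [167.4 187.6] [ 0.4906 -0.1842  0.133 ]
scene pred hole mid [108.3 198.8] [ 0.487  -0.2939  0.141 ]
top pred hole mid [375.4 254.3] [ 0.4906 -0.1842  0.133 ]
top pred hole mid [434.4 255.9] [ 0.487  -0.2939  0.141 ]
```

View pics/p2.png

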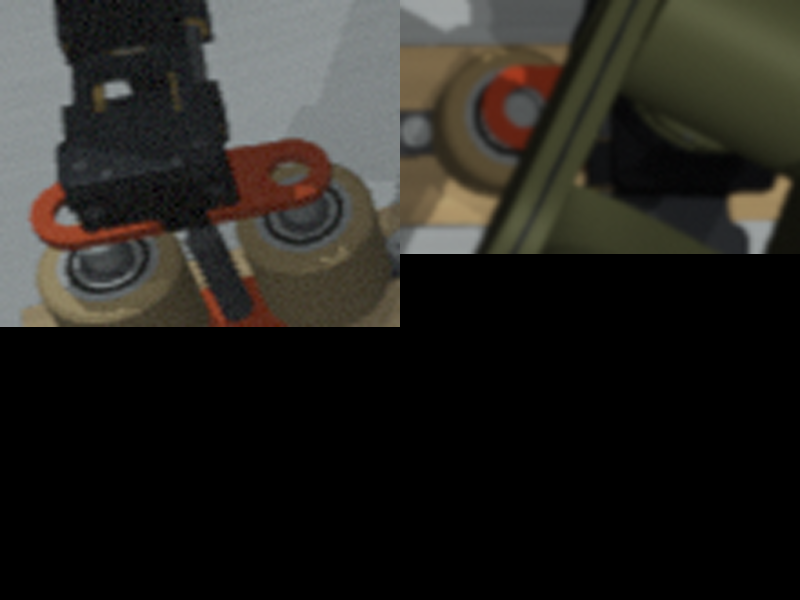

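>>> play_rows:
  series:
    - [[-0.05,0.05,0.3],[0,0,0],-1]
    - [[-0.05,0.05,0.6],[0,0,0],-1]
    - [[-0.05,0.05,0.8],[0,0,0],-1]
    - [[-0.05,0.05,0.9],[0,0,0],-1]
    - [[-0.05,0.05,1.0],[0,0,0],-1]
    - [[-0.05,0.05,1.1],[0,0,0],-1]
    - [[-0.05,0.05,1.1],[0,0,0],-1]

```text
clock: 11.25
tool_pos: [0.4891, -0.2401, 0.0931]
orientation: [3.14, 0.073, 1.538]
ft_force: [0.3, -0.2, -3.7]
width: 0.458
finger_force: 30.0
```

>>> play_rows:
  series:
    - [[0,0,0.1],[0,0,0],-1]
    - [[0,0,0.2],[0,0,0],-1]
    - [[0,0,0.2],[0,0,0],-1]

```text
clock: 11.55
tool_pos: [0.489, -0.2402, 0.091]
orientation: [3.14, 0.073, 1.538]
ft_force: [0.3, 0.4, -3.4]
width: 0.458
finger_force: 30.0
```

>>> play_rows:
  series:
    - [[0,0,0.1],[0,0,0],-1]
    - [[0,0,0.2],[0,0,0],-1]
    - [[0,0,0.2],[0,0,0],-1]

```text
clock: 11.85
tool_pos: [0.489, -0.2404, 0.089]
orientation: [3.14, 0.073, 1.538]
ft_force: [-0.3, 0.5, -2.8]
width: 0.458
finger_force: 30.0
```

```bash
python3 - <<'E'
from h import *
s=ctrl.state();print(s['tool_pos'],s['orientation'],s['ft_force'],s['moment'],s['clock'])
R=Ro.from_euler('xyz',s['orientation'])
for y in(.055,-.055): print('hole underside',(s['tool_pos']+R.apply([y,0,-.0286])).round(4))
a=grab('scene');c=cv2.resize(a['color'][155:235,90:200],(792,576),interpolation=cv2.INTER_CUBIC);cv2.imwrite('pics/p3.png',c[:,:,::-1])
E
```

```text
[ 0.48900399 -0.24035907  0.08896981] [3.14024822 0.07263106 1.53784317] [-0.32870686  0.45167288 -2.82653288] [ 0.10332889 -0.08546826  0.00086054] 11.85
hole underside [ 0.4908 -0.1835  0.1135]
hole underside [ 0.4872 -0.2931  0.1215]
```

View pics/p3.png

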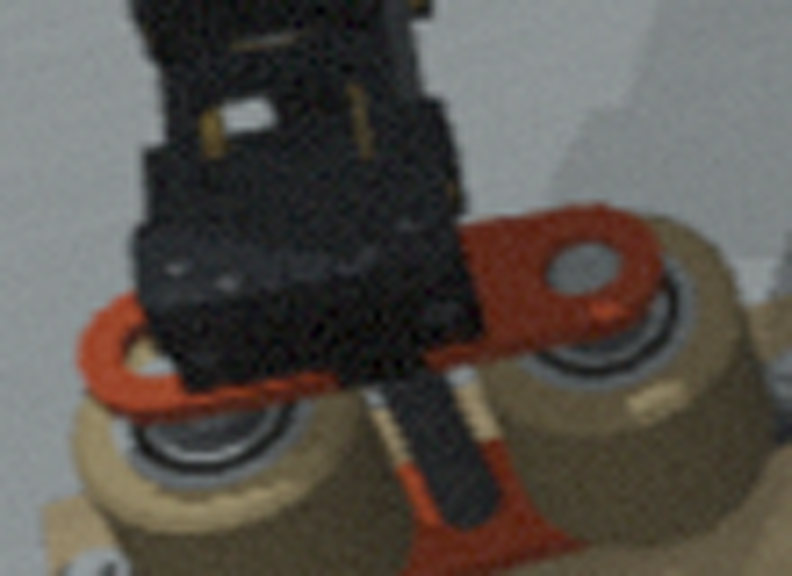

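The view shows hole 2 (crop 585,268) filled by axle 2's nose, so it is engaged. Next I drag the plate +y to bring hole 1 over axle 1.

>>> play_rows:
  series:
    - [[0.1,0,0],[0,0,0],-1]
    - [[0.2,0,0],[0,0,0],-1]
    - [[0.3,0,0],[0,0,0],-1]
    - [[0.4,0,0],[0,0,0],-1]
    - [[0.45,0,0.03],[0,0,0],-1]
    - [[0.45,0,0.03],[0,0,0],-1]

```text
clock: 12.5
tool_pos: [0.4895, -0.2368, 0.0891]
orientation: [3.139, 0.074, 1.538]
ft_force: [0.0, -3.8, -2.5]
width: 0.452
finger_force: 30.0
```

```bash
cat >> h.py <<'E'
def st():
    s=ctrl.state();print(s['tool_pos'].round(4),s['orientation'].round(4),s['ft_force'].round(1),s['moment'].round(2),s['clock'])
    R=Ro.from_euler('xyz',s['orientation'])
    for y in(.055,-.055): print('hole underside',(s['tool_pos']+R.apply([y,0,-.0286])).round(4))
E
python3 - <<'E'
from h import *
st()
E
```

```text
[ 0.4895 -0.2368  0.0891] [3.1393 0.0745 1.5379] [ 0.  -3.8 -2.5] [-0.65  0.06  0.01] 12.5
hole underside [ 0.4913 -0.1799  0.1135]
hole underside [ 0.4877 -0.2895  0.1217]
```

>>> play_rows:
  series:
    - [[0.06,-0.01,0.04],[0,0.7,0],-1]
    - [[0.12,-0.02,0.08],[0,1.4,0],-1]
    - [[0.18,-0.03,0.12],[0,2.1,0],-1]
    - [[0.23,-0.04,0.16],[0,2.8,0],-1]
    - [[0.29,-0.05,0.2],[0,3.5,0],-1]
    - [[0.29,-0.05,0.2],[0,3.5,0],-1]

```text
clock: 13.1
tool_pos: [0.4888, -0.2335, 0.0863]
orientation: [3.14, 0.011, 1.537]
ft_force: [-0.3, -4.6, -1.6]
width: 0.459
finger_force: 30.0
```

>>> play_rows:
  series:
    - [[0.06,-0.01,0.05],[0,0.7,0],-1]
    - [[0.06,-0.01,0.05],[0,0.7,0],-1]

```text
clock: 13.3
tool_pos: [0.4887, -0.2328, 0.0858]
orientation: [3.14, -0.001, 1.538]
ft_force: [-0.0, -3.3, -1.8]
width: 0.454
finger_force: 30.0
```

```bash
python3 - <<'E'
from h import *
st()
E
```

```text
[ 0.4887 -0.2328  0.0858] [ 3.1401e+00 -1.0000e-03  1.5378e+00] [-0.  -3.3 -1.8] [-0.87  0.    0.05] 13.3
hole underside [ 0.4905 -0.1778  0.1144]
hole underside [ 0.4869 -0.2878  0.1143]
```

>>> play_rows:
  series:
    - [[0,0,0.1],[0,0,0],-1]
    - [[0,0,0.2],[0,0,0],-1]
    - [[0,0,0.3],[0,0,0],-1]
    - [[0,0,0.3],[0,0,0],-1]

```text
clock: 13.7
tool_pos: [0.4889, -0.2329, 0.0834]
orientation: [3.14, 0.0, 1.538]
ft_force: [-1.6, -5.3, 0.5]
width: 0.454
finger_force: 30.0
```

```bash
python3 - <<'E'
from h import *
st()
a=grab('scene');c=cv2.resize(a['color'][155:235,90:200],(792,576),interpolation=cv2.INTER_CUBIC);cv2.imwrite('pics/p4.png',c[:,:,::-1])
E
```

```text
[ 0.4889 -0.2329  0.0834] [3.1398e+00 1.0000e-04 1.5382e+00] [-1.6 -5.3  0.5] [-0.86  0.29  0.04] 13.7
hole underside [ 0.4906 -0.1779  0.112 ]
hole underside [ 0.4871 -0.2878  0.112 ]
```

View pics/p4.png

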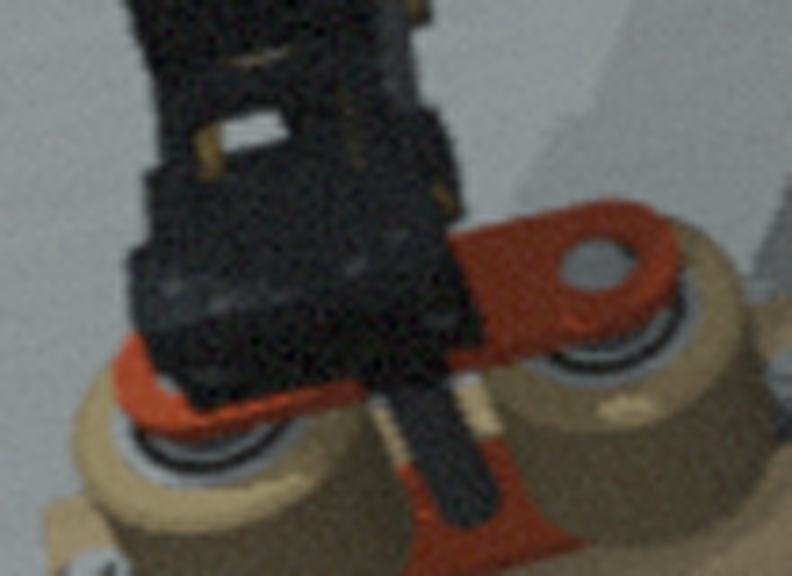

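Both holes appear engaged, with the nose in hole 2 at crop (598,265), and forces are light. Next I lower while easing both axles toward upright, moving the plate to the seat and aligning yaw.

>>> play_rows:
  series:
    - [[-0.05,-0.02,0.05],[0,0,-0.3],-1]
    - [[-0.1,-0.04,0.1],[0,0,-0.6],-1]
    - [[-0.15,-0.06,0.15],[0,0,-0.9],-1]
    - [[-0.2,-0.08,0.2],[0,0,-1.2],-1]
    - [[-0.25,-0.1,0.25],[0,0,-1.5],-1]
    - [[-0.3,-0.1,0.3],[0,0,-1.8],-1]
    - [[-0.35,-0.1,0.3],[0,0,-2.0],-1]
    - [[-0.35,-0.1,0.3],[0,0,-2.0],-1]

```text
clock: 14.55
tool_pos: [0.4877, -0.2352, 0.0795]
orientation: [3.14, -0.002, 1.573]
ft_force: [1.6, 2.6, -1.8]
width: 0.455
finger_force: 30.0
```

```bash
python3 - <<'E'
from h import *
st()
E
```

```text
[ 0.4877 -0.2352  0.0795] [ 3.1401e+00 -2.3000e-03  1.5726e+00] [ 1.6  2.6 -1.8] [ 0.33 -0.46 -0.16] 14.55
hole underside [ 0.4875 -0.1803  0.1082]
hole underside [ 0.4877 -0.2903  0.108 ]
```

>>> play_rows:
  series:
    - [[-0.05,0,0.1],[0,0,-0.2],-1]
    - [[-0.1,0,0.2],[0,0,-0.4],-1]
    - [[-0.15,0,0.3],[0,0,-0.6],-1]
    - [[-0.15,0,0.4],[0,0,-0.6],-1]
    - [[-0.15,0,0.5],[0,0,-0.6],-1]
    - [[-0.15,0,0.5],[0,0,-0.6],-1]

```text
clock: 15.15
tool_pos: [0.4877, -0.2367, 0.075]
orientation: [3.14, -0.002, 1.583]
ft_force: [-0.2, 5.5, 1.4]
width: 0.456
finger_force: 30.0
```

```bash
python3 - <<'E'
from h import *
st()
E
```

```text
[ 0.4877 -0.2367  0.075 ] [ 3.1401e+00 -2.3000e-03  1.5829e+00] [-0.2  5.5  1.4] [ 0.93 -0.17 -0.29] 15.15
hole underside [ 0.487  -0.1818  0.1037]
hole underside [ 0.4883 -0.2918  0.1035]
```

Now down the last ~3.5 mm to the collars, with light pressure.

>>> play_rows:
  series:
    - [[0,0,0.1],[0,0,0],-1]
    - [[0,0,0.2],[0,0,0],-1]
    - [[0,0,0.3],[0,0,0],-1]
    - [[0,0,0.3],[0,0,0],-1]

```text
clock: 15.55
tool_pos: [0.4876, -0.2368, 0.0719]
orientation: [3.14, -0.002, 1.583]
ft_force: [0.9, 5.1, 1.7]
width: 0.454
finger_force: 30.0
```

>>> play_rows:
  series:
    - [[0,0,0.1],[0,0,0],-1]
    - [[0,0,0.1],[0,0,0],-1]

```text
clock: 15.75
tool_pos: [0.4878, -0.237, 0.0715]
orientation: [3.14, -0.002, 1.583]
ft_force: [-0.1, 4.5, 4.5]
width: 0.459
finger_force: 30.0
```

```bash
python3 - <<'E'
from h import *
st()
E
```

```text
[ 0.4878 -0.237   0.0715] [ 3.1401e+00 -1.9000e-03  1.5831e+00] [-0.1  4.5  4.5] [ 0.98 -0.   -0.3 ] 15.75
hole underside [ 0.4871 -0.182   0.1002]
hole underside [ 0.4884 -0.292   0.1   ]
```

>>> play_rows:
  series:
    - [[0,0,0.1],[0,0,0],-1]
    - [[0,0,0.1],[0,0,0],-1]

```text
clock: 15.95
tool_pos: [0.488, -0.2372, 0.0714]
orientation: [3.14, -0.002, 1.583]
ft_force: [-2.0, 5.4, 7.6]
width: 0.461
finger_force: 30.0
```

>>> play_rows:
  series:
    - [[0.03,0,0.1],[0,0,0],-1]
    - [[0.03,0,0.1],[0,0,0],-1]

```text
clock: 16.15
tool_pos: [0.4882, -0.2373, 0.0713]
orientation: [3.139, -0.001, 1.583]
ft_force: [-2.5, 6.7, 10.4]
width: 0.455
finger_force: 30.0
```

```bash
python3 - <<'E'
from h import *
st()
E
```

```text
[ 0.4882 -0.2373  0.0713] [ 3.1395e+00 -7.0000e-04  1.5832e+00] [-2.5  6.7 10.4] [ 1.09  0.61 -0.27] 16.15
hole underside [ 0.4874 -0.1823  0.1   ]
hole underside [ 0.4888 -0.2923  0.0999]
```

>>> play_rows:
  series:
    - [[0.03,0,-0.15],[0,0,0],-1]
    - [[0.03,0,-0.15],[0,0,0],0.4]
    - [[0.03,0,-0.15],[0,0,0],0.4]
    - [[0.03,0,-0.15],[0,0,0],0.4]
    - [[0.03,0,-0.15],[0,0,0],0.4]
    - [[0.03,0,-0.15],[0,0,0],0.4]
    - [[0.03,0,-0.15],[0,0,0],0.4]

```text
clock: 16.85
tool_pos: [0.4876, -0.2371, 0.0702]
orientation: [3.14, -0.0, 1.583]
ft_force: [0.4, 0.1, -0.6]
width: 0.701
finger_force: 0.0
```

>>> play_rows:
  series:
    - [[0,0,-0.5],[0,0,0],0.4]
    - [[0,0,-1.5],[0,0,0],0.4]
    - [[0,0,-3.5],[0,0,0],0.4]
    - [[0,0,-7],[0,0,0],0.4]
    - [[0,0,-11],[0,0,0],0.4]
    - [[0,0,-15],[0,0,0],0.4]
    - [[0,0,-15],[0,0,0],0.4]

```text
clock: 17.55
tool_pos: [0.4908, -0.2391, 0.2294]
orientation: [3.128, 0.007, 1.583]
ft_force: [0.2, -0.1, 0.6]
width: 0.702
finger_force: 0.0
```

```bash
python3 - <<'E'
from h import *
st()
a,w=plate()
hs=cv2.cvtColor(a['color'],cv2.COLOR_RGB2HSV)
for y in np.arange(-.31,-.16,.02):
    m=((hs[...,0]<=12)|(hs[...,0]>175))&(hs[...,1]>110)&(w[...,2]>.102)&(w[...,2]<.14)&(abs(w[...,0]-.49)<.03)&(abs(w[...,1]-y)<.01)
    if m.sum():print(y.round(2),m.sum(),np.median(w[m],0).round(4))
cv2.imwrite('pics/p5.png',cv2.resize(a['color'][145:265,80:230],(790,592),interpolation=cv2.INTER_CUBIC)[:,:,::-1])
E
```

```text
[ 0.4908 -0.2391  0.2294] [3.128  0.0071 1.5833] [ 0.2 -0.1  0.6] [-0.01 -0.06  0.03] 17.55
hole underside [ 0.4898 -0.1839  0.2576]
hole underside [ 0.4911 -0.2939  0.2584]
n 274 top z@mid 0.1086 slope [0.095 0.005] rect [ 474.6 -237. ] [ 16.3 146.3] 2.03
hole px 116.4 207.0 area 123.5 [ 0.4841 -0.2895  0.1086]
hole px 145.1 202.0 area 38.0 [ 0.4909 -0.2345  0.1086]
hole px 172.0 193.1 area 111.0 [ 0.4866 -0.18    0.1086]
-0.31 68 [ 0.487  -0.3041  0.1067]
-0.29 91 [ 0.5004 -0.2895  0.1067]
-0.27 196 [ 0.4896 -0.2701  0.107 ]
-0.25 191 [ 0.4903 -0.2502  0.1071]
-0.23 163 [ 0.4899 -0.2285  0.1068]
-0.21 186 [ 0.4894 -0.21    0.1069]
-0.19 134 [ 0.4945 -0.1927  0.1067]
-0.17 107 [ 0.4947 -0.1687  0.1066]
```

View pics/p5.png

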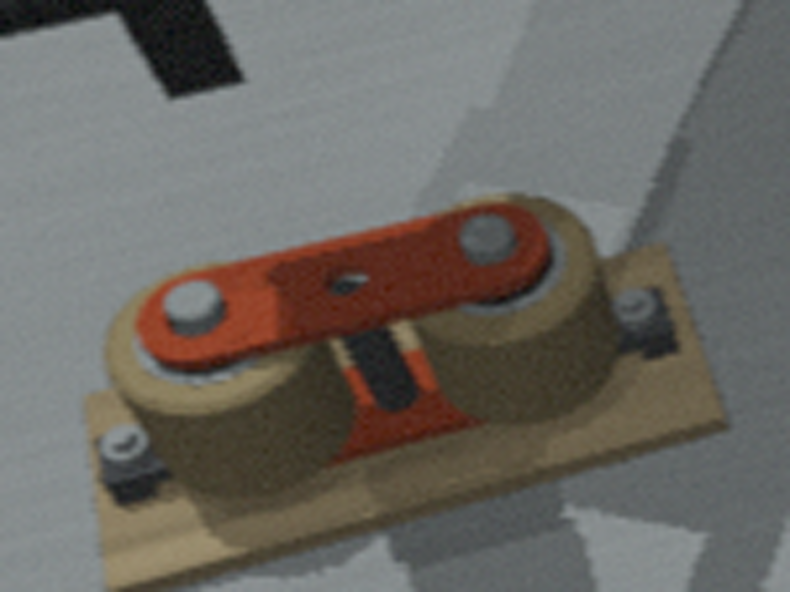

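Both axle noses show through the plate's holes at crop (193,303) and (488,238). The top face reads a flat 0.107 along its length, which is 0.108 with the known 1 mm depth bias, so it is home and level. I'll let the arm settle and hand in.

>>> play_rows:
  series:
    - [[0,0,0],[0,0,0],0.4]
    - [[0,0,0],[0,0,0],0.4]
    - [[0,0,0],[0,0,0],0.4]

```text
clock: 17.9
tool_pos: [0.4866, -0.2366, 0.2186]
orientation: [-3.141, -0.002, 1.583]
ft_force: [0.2, -0.4, -0.1]
width: 0.698
finger_force: 0.0
```

```bash
python3 -c "
from cell import ctrl
print(ctrl.close_job())"
```

```text
the job is handed in; nothing more can be done
None
```

The orange side plate sits flush and level on both axle collars and is released, the bystanders were not touched, and the job was handed in at about 18 s on the robot's clock (no verdict was returned).

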